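Angle the tongued floorboard into the practice frame

TASK

Three loose floorboard pieces lie on the bench: take the long one that has a tongue on its end. Hold it tilted with the tongue end low, angle the tongue into the groove of the flooring practice frame, then lower it flat onto the joists in front of the stop batten, keeping hold of it until it lies flat, and let go. It should end up in the middle of the frame's width and square to it, with the tongue still in the groove.

Things in the scene. Friction and masses are not known exactly. Their poses are not given: they have to be found in the camera images.
- board: Pale floorboard with brown top; body 200 (x) x 60 (y) x 22 mm (z), 0.19 kg; full-width tongue 20 long on its -x end, 6 to 14 mm above the underside. Lies flat on the bench, tongue towards the robot (within 15 deg), one of three alike in a row, any order; the others: 200 mm without tongue, 130 mm with tongue. Origin: underside centre of the 200 mm body; x away from the tongue, z up.
- board_tongue (a point): Middle of the tip of the board's tongue: 120 mm from the board's origin along -x and 10 mm above its underside. Axes as the board's.
- frame: Fixed plywood practice frame 380 (x) x 110 mm (y), no sides. Near end: laid floor with the groove, face at x -107 mm; far end: stop batten, face at x +107 mm; both 52 mm high. The board lies in this 214 mm bay on two joists (20 mm wide, at x -67 and +67 mm, tops 30 mm above the bench; base top 12 mm). Origin: underside centre, on the bench; x from groove to batten, within 15 deg of straight ahead; z up.
- frame_groove (a point): Middle of the groove's mouth, at mid width of the frame, 36 mm above the bench; axes as the frame's, +x points out of the groove, away from the robot. The groove runs across the full width, is 24 mm deep and open from 10 mm below to 9.5 mm above this point, under a 6.5 mm lip. The tongue goes in with the board's far end raised 10 to 20 deg; level, the batten blocks the board.
Mind the look-alikes: they are no part of the job. What is shaped like the board but blue or red is not meant.

How it is judged:
On the way, in this order (a step that is already met when the one before it is completed fails the run):
1. with the board tilted by more than 6 degrees, far end up, the tip of its tongue is more than 4 mm inside the groove (x of board_tongue in the frame of frame_groove between -0.03 and -0.004 m and y of board_tongue in the frame of frame_groove between -0.025 and 0.025 m and z of board_tongue in the frame of frame_groove between -0.014 and 0.009 m and angle between the y axis of board and the y axis of frame, either way round below 0.2 rad and angle between board's own z axis and vertical above 0.105 rad and z of board in the frame of frame_groove above 0.004 m), for 0.1 s.
2. the board is lowered to within 4.5 degrees of flat, tongue in the groove, while the fingers still hold it (x of board_tongue in the frame of frame_groove between -0.03 and -0.004 m and y of board_tongue in the frame of frame_groove between -0.025 and 0.025 m and z of board_tongue in the frame of frame_groove between -0.014 and 0.009 m and angle between the y axis of board and the y axis of frame, either way round below 0.2 rad and angle between board's own z axis and vertical below 0.08 rad and contact force between the fingers and board above 0.5 N), for 0.1 s.
At the end, for the whole second after the job is handed in: The tongued 200 mm board lies at rest on the joists, flat within 3 degrees (underside 26 to 34 mm above the bench), tongue tip over 4 mm inside the groove, its middle within 20 mm (tongue tip 25 mm) of the frame's centre line, square to the frame within 10 degrees (x of board_tongue in the frame of frame_groove between -0.03 and -0.004 m and y of board_tongue in the frame of frame_groove between -0.025 and 0.025 m and z of board_tongue in the frame of frame_groove between -0.014 and 0.009 m and angle between the y axis of board and the y axis of frame, either way round below 0.2 rad and y of board in the frame of frame between -0.02 and 0.02 m and z of board in the frame of frame between 0.026 and 0.034 m and angle between board's own z axis and vertical below 0.05 rad and angle between the x axis of board and the x axis of frame, either way round below 0.175 rad and linear speed of board below 0.02 m/s); the robot touches nothing.
It also fails if it takes over 48 s, if anything falls off the work surface, if the arm or the gripper's body presses on something with over 40 N, if the wrist force passes 120 N, or if a joint passes its speed limit or range.

ROBOT

A 6-joint arm with a two-finger parallel gripper is mounted at the origin on the work surface. World frame = base frame: x ahead of the robot, y to its left, z up, the work surface at z = 0. Lengths are in m, angles in rad, forces in N, time in s.
With the tool pointing down it reaches from about 0.35 to 0.775 m from the base axis. Payload 7.3 kg.
Tool frame: the origin (TCP) lies on the centre line of the jaws, within the pads' length; the fingertips stand 25 mm ahead of it and the grasp point (between the pads) lies 6 mm ahead of it; z points along the fingers, y is the line along which they close (so a half turn about z gives the same grasp; the last joint's range is limited). The gripper opens to 92 mm and grips with 3 to 60 N. Pads are 19 mm wide; open, the fingers measure 130 mm over their backs; the gripper's body (75 mm by 190 mm) begins 47 mm behind the grasp point.
Start: joints at [1.013, 0.342, 1.524, -0, 1.275, -0.146], TCP at [0.21, 0.481, 0.252] pointing down, gripper open.
Joint ranges: [-2.53, 2.53], [-0.77, 2.02], [0.04, 2.7], [-1, 4.14], [0.28, 2.66], [-3.11, 3.11]. Speed limits (rad/s): [2.57, 2.57, 3.14, 3.14, 3.14, 3.14].

INTERFACE

Orientations are given as a unit quaternion [x, y, z, w].
In Python, from workcell import robot, capture, job gives the robot as it stands.
- The arm moves only by the tool apply_moves, never from a script. Its argument "motion" is one flat list of numbers, 7 for each row, row after row: the shift along the tool's x, y, z in mm, then the turn, a rotation vector about the tool's x, y, z in rad, then the finger opening in mm, from 0 to 91.8. In form: [x, y, z, wx, wy, wz, claw, x, y, z, wx, wy, wz, claw, ...]. A call has 1 to 5 rows; each row is the pose to reach, as a shift and turn from the pose commanded when the call began, along the tool's axes at that moment; what a row does not reach only later rows make up. A row lasts 1/8 s, in which the tool goes at most 62.5 mm and 10.7 degrees, less where a joint would pass 70% of its speed; a pose out of reach is approached as far as the arm can. A call with a gripper value outside its range is refused whole. The fingers move at their own pace and stop on an object; "squeeze" is the grip in N (left out, the last holds). Time passes only in rows, so rows that repeat a pose let the fingers close. It gives the time, the measured TCP pose, the force, the opening and the grip force at its end, in the units of the state.
- robot.state(): the state, without advancing time (a new reading comes with each control period).
- capture(name): name is "scene" or "top" or "wrist"; returns a dict with "img" (400x640x3 uint8, blue, green, red), "intrinsics" (3x3 intrinsics, pixels), "origin" and "attitude" of the camera in the world; the wrist camera has in their place "mount" (4x4, takes a point from camera to tool coordinates, whose origin is the TCP and whose axes are the flange's). Camera axes: x right, y up, looking along -z (the intrinsics and any distortion apply to the point x, -y, -z); pixel columns grow to the right and rows downward; lengths in m; the calibration is good to about 2 mm. The wrist camera is an equidistant fisheye: a pixel r from the principal point sees the ray r / f radians off the axis. A picture is of the moment at which its call begins: read the wrist's pose just before it. There is no depth.
- job.close_job(): hands the job in; it is judged then, once.
The state is a dict: "time_s": time; "joint_positions": joint angles; "dq": joint speeds; "effort": joint torques, N m; "position": TCP position; "ee_rot": TCP orientation; "force": force on the tool from outside, world axes, zero at the start; "moment": the same for the moment, N m; "opening": opening from 0.0 (shut) to 1.0 (fully open); "grip_force": force on a finger pad.
Only numpy, scipy, OpenCV 4.12 (cv2) and the standard library are available. Lean on these libraries where they do the work, as an engineer would, in place of code of your own. Each camera call takes 0.05 s, during which the arm holds its last target. There are 200 camera calls.

## Working session

There is one attempt and no reset: what is moved stays moved. The work goes in short steps, Python scripts to look and compute and a tool call to move; the robot and the scene stay as the last step left them, time stands still between calls to the robot, and variables do not carry over. Pictures are saved under pics/ and viewed, at most 10 in all, crops included, and the job is handed in when it is done.

Besides the shell and the picture viewer there is one more tool, called after ">>>" as name(argument=value, ...) on one line, values as JSON. apply_moves: Moves the arm, as the interface text tells. Its arguments: {"type":"object","properties":{"motion":{"type":"array"},"squeeze":{"type":"number"}},"required":["motion"]}

```bash
mkdir -p pics; ls; cat > h.py <<'E'
import numpy as np, cv2, pickle
from scipy.spatial.transform import Rotation as R
from workcell import robot, capture, job
def rot(a):
    a=np.array(a,float); return a if a.shape==(3,3) else R.from_quat(a).as_matrix()
def ray2plane(c,uv,z):
    K=np.array(c['intrinsics']); A=rot(c['attitude']); o=np.array(c['origin'],float)
    uv=np.atleast_2d(uv).astype(float); d=np.c_[(uv[:,0]-K[0,2])/K[0,0],-(uv[:,1]-K[1,2])/K[1,1],-np.ones(len(uv))]@A.T
    return o+d*((z-o[2])/d[:,2])[:,None]
E
python3 - <<'E'
from h import *
for n in ('scene','top'):
    c=capture(n); cv2.imwrite(f'pics/{n}0.png',c['img']); pickle.dump(c,open(n+'.pkl','wb'))
    print(n,{k:v for k,v in c.items() if k!='img'})
print(robot.state())
E
```

```text
pics
scene {'intrinsics': array([[409.28222711,   0.        , 318.12623326],
       [  0.        , 409.28222711, 206.36673525],
       [  0.        ,   0.        ,   1.        ]]), 'origin': array([ 1.19206698, -0.01046752,  0.80473701]), 'attitude': array([0.26563009, 0.2815963 , 0.6786018 , 0.62421454])}
top {'intrinsics': array([[470.36966068,   0.        , 312.33495561],
       [  0.        , 470.36966068, 199.26595795],
       [  0.        ,   0.        ,   1.        ]]), 'origin': array([ 0.27190479, -0.06502175,  1.08693806]), 'attitude': array([ 0.05143491, -0.04610847, -0.7008969 ,  0.70990985])}
{'time_s': 0.1, 'joint_positions': array([ 1.01300639e+00,  3.42638433e-01,  1.52491847e+00,  8.52830886e-06,
        1.27540121e+00, -1.46021366e-01]), 'dq': array([ 7.64251307e-04,  6.84755939e-05, -1.11484788e-03,  1.26544715e-03,
        9.98749845e-04,  5.91366030e-04]), 'effort': array([ 2.17146473e-03, -4.32002234e+01, -2.44694853e+01,  7.20640831e-02,
        5.25735423e-02, -1.76529170e-06]), 'position': array([0.20993312, 0.48084139, 0.25112308]), 'ee_rot': array([ 2.04434019e-01,  9.78880108e-01, -6.39484723e-04, -2.39156999e-04]), 'force': array([-0.4760731 ,  0.67140325, -0.47541226]), 'moment': array([0.04394402, 0.02406275, 0.03580794]), 'grip_force': 0.0, 'opening': 1.0010030693629357}
```

View pics/top0.png

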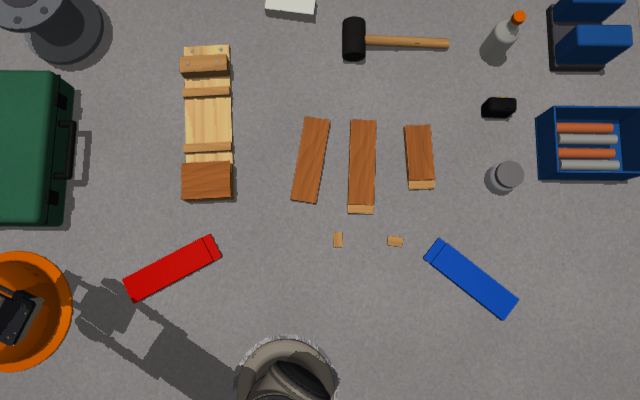

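View pics/scene0.png

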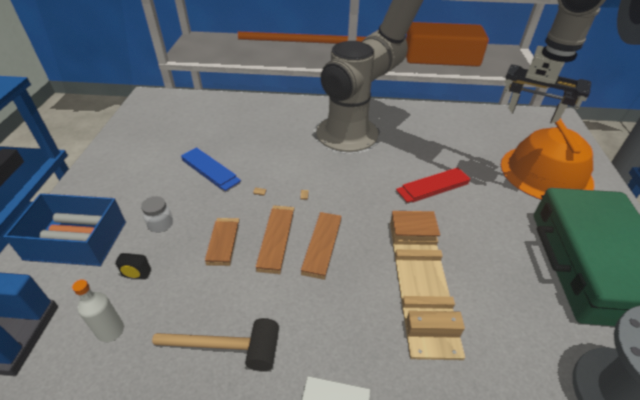

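The top view shows the tongued long board in the middle of the row (brown 350-377 × 120-206, pale tongue at row ~209). The left board has no tongue and the right one is short. The frame is at columns 180-234, rows 45-201, with its brown groove block at rows 162-200 and its batten at rows 55-74.

```bash
python3 - <<'E'
from h import *
c=pickle.load(open('top.pkl','rb')); hsv=cv2.cvtColor(c['img'],cv2.COLOR_BGR2HSV)
for p in [(362,160),(361,210),(205,180),(210,120),(205,64),(205,148)]: print(p,hsv[p[1],p[0]])
def blob(mask,box,z,name):
    m=np.zeros_like(mask); x0,y0,x1,y1=box; m[y0:y1,x0:x1]=mask[y0:y1,x0:x1]
    cs,_=cv2.findContours(m,cv2.RETR_EXTERNAL,cv2.CHAIN_APPROX_NONE); k=max(cs,key=cv2.contourArea)
    P=ray2plane(c,k[:,0,:],z)[:,:2].astype(np.float32); r=cv2.minAreaRect(P*1000)
    print(name,np.round(r[0],1),np.round(r[1],1),round(r[2],1),np.round(cv2.boxPoints(r)).tolist())
sat=cv2.inRange(hsv,(3,70,60),(25,255,255))
brown=cv2.inRange(hsv,(3,150,60),(25,255,190))
blob(sat,(340,110,385,225),.020,'board+tongue')
blob(brown,(340,110,385,225),.022,'board brown')
blob(brown,(170,155,245,210),.052,'laid floor')
blob(sat,(170,40,245,210),.03,'frame all')
b=cv2.resize(c['img'][35:225,170:400],None,fx=3.4,fy=3.1,interpolation=cv2.INTER_NEAREST)
cv2.imwrite('pics/crop0.png',b[:600,:800])
E
```

```text
(362, 160) [ 13 185 156]
(361, 210) [ 16 144 183]
(205, 180) [ 13 185 160]
(210, 120) [ 19 113 210]
(205, 64) [ 16 142 179]
(205, 148) [ 17 143 178]
board+tongue [ 499.9 -168.7] [ 61.5 221.9] 88.2 [[388.0, -196.0], [610.0, -203.0], [612.0, -142.0], [390.0, -134.0]]
board brown [ 509.4 -168.7] [ 58.9 200. ] 88.2 [[408.0, -195.0], [608.0, -201.0], [610.0, -142.0], [410.0, -136.0]]
laid floor [456.4 182.9] [ 84.2 110.6] 4.1 [[411.0, 235.0], [418.0, 125.0], [502.0, 131.0], [495.0, 241.0]]
frame all [562.7 189.6] [301.6 119.5] 2.3 [[410.0, 243.0], [414.0, 124.0], [716.0, 136.0], [711.0, 255.0]]
```

View pics/crop0.png

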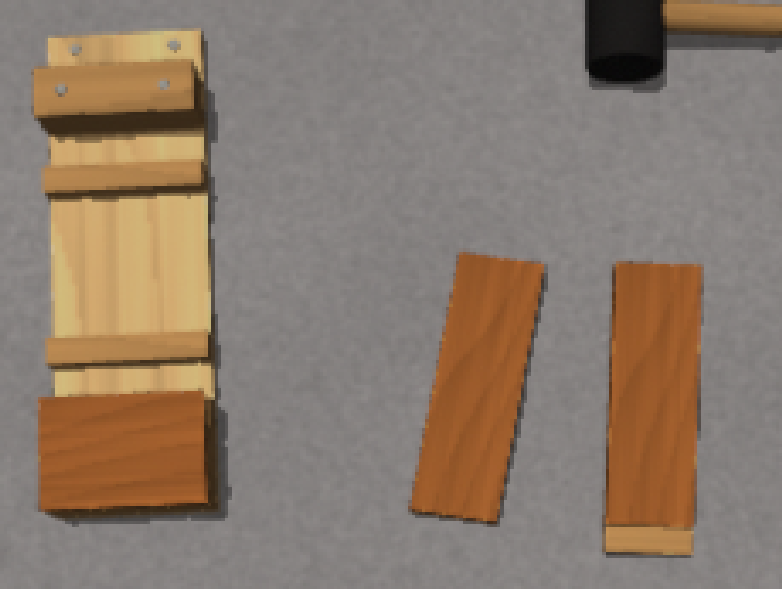

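```bash
cat >> h.py <<'E'
G=np.array([[-1,0,0],[0,1,0],[0,0,-1.]])   # tool axes in board axes
def rows(cur,targets):
    "cur,targets: (p[m], Rot matrix). prints shift mm in tool axes, rotvec"
    p0,R0=cur
    for p,Rm in targets:
        print(np.round(R0.T@(np.array(p)-p0)*1000,1).tolist(), np.round(R.from_matrix(R0.T@Rm).as_rotvec(),3).tolist())
def cur():
    s=robot.state(); return np.array(s['position']),rot(s['ee_rot'])
def tool_down(yaw): return R.from_euler('z',yaw,degrees=True).as_matrix()@G
E
python3 - <<'E'
from h import *
c=pickle.load(open('top.pkl','rb'))
px=lambda L:[(x/3.4+170-.5,y/3.1+35-.5) for x,y in L]
print('batten',np.round(ray2plane(c,px([(33,68),(193,60),(195,107),(38,118)]),.052)*1000))
print('joist1',np.round(ray2plane(c,px([(46,340),(208,333),(209,356),(48,364)]),.030)*1000))
print('joist2',np.round(ray2plane(c,px([(44,168),(204,162),(205,186),(47,193)]),.030)*1000))
rows(cur(),[((.509,-.168,.15),tool_down(-1.8)),((.509,-.168,.029),tool_down(-1.8))])
E
```

```text
batten [[747. 258.  52.]
 [754. 148.  52.]
 [717. 146.  52.]
 [708. 252.  52.]]
joist1 [[544. 244.  30.]
 [550. 134.  30.]
 [533. 133.  30.]
 [525. 242.  30.]]
joist2 [[677. 253.  30.]
 [683. 142.  30.]
 [664. 141.  30.]
 [658. 250.  30.]]
[-533.8, -474.8, 101.7] [-0.001, -0.0, -0.38]
[-533.8, -474.6, 222.7] [-0.001, -0.0, -0.38]
```

>>> apply_moves(motion=[-53, -47, 0, 0, 0, -0.1, 91, -107, -95, 0, 0, 0, -0.2, 91, -160, -142, 0, 0, 0, -0.3, 91, -205, -183, 10, 0, 0, -0.38, 91, -250, -222, 20, 0, 0, -0.38, 91], squeeze=40)

```text
time_s: 0.72
position: [0.3411, 0.1966, 0.2352]
ee_rot: [0.015, 1.0, 0.0, 0.0]
force: [1.4, 0.8, 0.0]
opening: 0.995
grip_force: 0.0
```

```bash
python3 - <<'E'
from h import *
print(cur()); rows(cur(),[((.509,-.168,.15),tool_down(-1.8)),((.509,-.168,.029),tool_down(-1.8))])
E
```

```text
(array([0.34107587, 0.19663019, 0.23516295]), array([[-9.99535432e-01,  3.04647633e-02,  9.04337438e-04],
       [ 3.04650716e-02,  9.99535778e-01,  3.29109597e-04],
       [-8.93891379e-04,  3.56507408e-04, -9.99999537e-01]]))
[-178.9, -359.4, 85.2] [0.0, 0.001, 0.001]
[-178.8, -359.4, 206.2] [0.0, 0.001, 0.001]
```

>>> apply_moves(motion=[-27, -54, 13, 0, 0, 0, 91, -54, -108, 26, 0, 0, 0, 91, -81, -162, 39, 0, 0, 0, 91, -108, -216, 52, 0, 0, 0, 91, -135, -270, 65, 0, 0, 0, 91])

```text
time_s: 1.35
position: [0.4674, -0.0777, 0.1696]
ee_rot: [0.016, 1.0, 0.0, -0.0]
force: [1.2, 0.7, 0.0]
opening: 0.987
grip_force: 0.0
```

>>> apply_moves(motion=[-27, -54, 13, 0, 0, 0, 91, -35, -70, 16, 0, 0, 0, 91, -35, -70, 16, 0, 0, 0, 91, -35, -70, 16, 0, 0, 0, 91])

```text
time_s: 1.85
position: [0.4991, -0.1453, 0.1544]
ee_rot: [0.015, 1.0, 0.0, -0.0]
force: [0.4, 0.0, -0.1]
opening: 0.994
grip_force: 0.0
```

```bash
python3 - <<'E'
from h import *
print(cur()[0]); rows(cur(),[((.509,-.168,.029),tool_down(-1.8))])
c=capture('wrist'); pickle.dump((c,cur()),open('w1.pkl','wb')); cv2.imwrite('pics/w1.png',c['img']); print(c['mount'],c['intrinsics'])
E
```

```text
[ 0.49910005 -0.14531534  0.15435105]
[-10.7, -22.5, 125.3] [0.001, -0.001, 0.001]
[[-1.07735814e-04  9.61519970e-01  2.74735030e-01  7.39304165e-02]
 [ 9.99999953e-01  1.82849266e-04 -2.47792980e-04  8.91322234e-04]
 [-2.88492997e-04  2.74734990e-01 -9.61519944e-01 -1.32507134e-01]
 [ 0.00000000e+00  0.00000000e+00  0.00000000e+00  1.00000000e+00]] [[309.70691629   0.         324.06133137]
 [  0.         309.70691629 202.83205183]
 [  0.           0.           1.        ]]
```

View pics/w1.png

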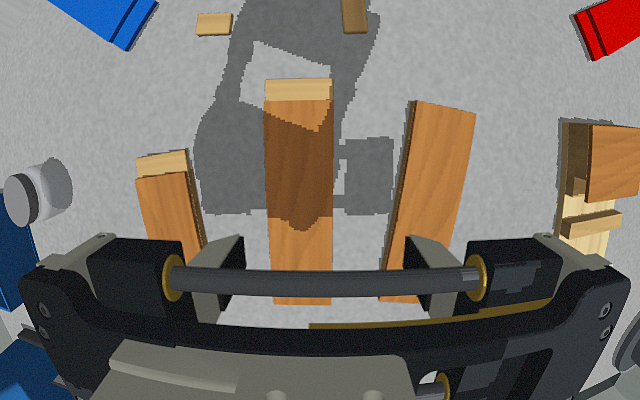

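The wrist view shows the tongued board with its tongue tip edge at (265-332, 80) and its body shoulder at row 100. The short tongued board is to its left and the plain board to its right, with gaps on both sides for the fingers.

```bash
cat >> h.py <<'E'
def wray(c,pose,uv,z):
    K=np.array(c['intrinsics']); M=np.array(c['mount']); p,Rt=pose
    uv=np.atleast_2d(uv).astype(float); d=np.c_[(uv[:,0]-K[0,2])/K[0,0],(uv[:,1]-K[1,2])/K[1,1]]; th=np.linalg.norm(d,axis=1)
    s=np.sin(th)/np.maximum(th,1e-9); dc=np.c_[d[:,0]*s,-d[:,1]*s,-np.cos(th)]
    D=dc@(Rt@M[:3,:3]).T; o=p+Rt@M[:3,3]
    return o+D*((z-o[2])/D[:,2])[:,None]
E
python3 - <<'E'
from h import *
c,pose=pickle.load(open('w1.pkl','rb'))
for n,uv,z in [('tip',[(265,79.5),(332,79)],.014),('should',[(264.5,101),(332,101)],.022),('mid',[(271,240),(332,240)],.022),('far',[(274,304),(331,304)],.022),('short',[(187,172),(204,240)],.022),('plain',[(416,100),(390,240),(380,300)],.022)]:
    print(n,np.round(wray(c,pose,uv,z)*1000,1).tolist())
E
```

```text
tip [[389.6, -192.6, 14.0], [392.2, -134.1, 14.0]]
should [[409.4, -192.2, 22.0], [412.2, -134.9, 22.0]]
mid [[535.7, -195.0, 22.0], [537.1, -138.0, 22.0]]
far [[608.1, -199.2, 22.0], [608.8, -140.4, 22.0]]
short [[467.4, -270.5, 22.0], [535.3, -262.7, 22.0]]
plain [[410.9, -61.8, 22.0], [539.3, -83.3, 22.0], [606.6, -89.9, 22.0]]
```

>>> apply_moves(motion=[-6, -11, 30, 0, 0, 0, 91, -11.5, -21.5, 70, 0, 0, 0, 91, -11.5, -21.5, 100, 0, 0, 0, 91, -11.5, -21.5, 124, 0, 0, 0, 91, -11.5, -21.5, 124, 0, 0, 0, 91])

```text
time_s: 2.52
position: [0.5095, -0.1669, 0.0294]
ee_rot: [0.015, 1.0, 0.001, -0.001]
force: [-0.3, 1.4, 0.6]
opening: 0.991
grip_force: 0.0
```

```bash
python3 - <<'E'
from h import *
print(cur()[0]); rows(cur(),[((.510,-.167,.029),tool_down(-1.8))])
E
```

```text
[ 0.50948286 -0.16688061  0.02935545]
[-0.5, -0.1, 0.4] [0.002, -0.003, 0.001]
```

>>> apply_moves(motion=[0, 0, 0, 0, 0, 0, 40, 0, 0, 0, 0, 0, 0, 40, 0, 0, 0, 0, 0, 0, 40, 0, 0, 0, 0, 0, 0, 40, 0, 0, 0, 0, 0, 0, 40], squeeze=40)

```text
time_s: 3.15
position: [0.5108, -0.1687, 0.0308]
ee_rot: [0.016, 1.0, -0.0, 0.0]
force: [-1.3, 1.2, 6.2]
opening: 0.649
grip_force: 40.0
```

>>> apply_moves(motion=[0, 0, -15, 0, 0, 0, 40, 0, 0, -40, 0, 0, 0, 40, 0, 0, -75, 0, 0, 0, 40, 0, 0, -105, 0, 0, 0, 40, 0, 0, -125, 0, 0, 0, 40])

```text
time_s: 3.78
position: [0.5107, -0.1688, 0.1573]
ee_rot: [0.016, 1.0, -0.0, 0.001]
force: [0.5, -0.7, -1.6]
opening: 0.647
grip_force: 40.0
```

```bash
cat >> h.py <<'E'
GR=np.array([.4979,.1857,.036]); FY=3.7; RF=R.from_euler('z',FY,degrees=True).as_matrix()
OB=np.array([.001,0,.0308])   # board origin in tool axes
def tcp_for(tip_mm,tilt):
    "tool pose with the tongue tip at tip_mm (groove axes), far end up by tilt deg"
    Rb=RF@R.from_euler('y',-tilt,degrees=True).as_matrix(); tip=GR+RF@(np.array(tip_mm)/1000.)
    Rt=Rb@G; return tip-Rb@np.array([-.12,0,.01])-Rt@OB, Rt
def tipnow():
    p,Rt=cur(); Rb=Rt@G.T; t=RF.T@(p+Rt@OB+Rb@np.array([-.12,0,.01])-GR)*1000
    return np.round(t,1), np.round(R.from_matrix(RF.T@Rb).as_euler('zyx',degrees=True),2)
E
python3 - <<'E'
from h import *
print(tipnow()); rows(cur(),[tcp_for((25,0,70),15)]); print(tcp_for((25,0,70),15))
E
```

```text
(array([-130.5, -343. ,  100.3]), array([-5.53, -0.09, -0.05]))
[-111.8, 367.1, -0.2] [-0.013, -0.26, -0.096]
(array([0.63410908, 0.19450825, 0.15740836]), array([[-0.96391247, -0.06453231,  0.25827957],
       [-0.06233342,  0.99791562,  0.01670219],
       [-0.25881905,  0.        , -0.96592583]]))
```

>>> apply_moves(motion=[-17, 55, -10, 0, -0.05, -0.02, 40, -34, 110, -20, 0, -0.1, -0.04, 40, -51, 165, -20, 0, -0.15, -0.06, 40, -68, 220, -20, 0, -0.2, -0.08, 40, -84, 275, -15, -0.013, -0.26, -0.096, 40])

```text
time_s: 4.4
position: [0.6037, 0.1055, 0.1712]
ee_rot: [-0.032, 0.991, 0.005, 0.131]
force: [1.0, -1.2, -2.5]
opening: 0.65
grip_force: 40.0
```

```bash
python3 - <<'E'
from h import *
print(tipnow()); rows(cur(),[tcp_for((25,0,70),15)])
E
```

```text
(array([-11. , -87. ,  83.7]), array([  0.06, -15.08,   0.06]))
[-31.3, 86.9, 22.8] [0.001, 0.001, 0.001]
```

>>> apply_moves(motion=[-15, 44, 10, 0, 0, 0, 40, -31, 87, 23, 0, 0, 0, 40, -31, 87, 23, 0, 0, 0, 40, -31, 87, 23, 0, 0, 0, 40])

```text
time_s: 4.9
position: [0.6328, 0.1923, 0.1559]
ee_rot: [-0.032, 0.991, 0.004, 0.129]
force: [-0.2, -0.1, -2.2]
opening: 0.651
grip_force: 40.0
```

```bash
python3 - <<'E'
from h import *
print(tipnow()); pose=cur(); rows(pose,[tcp_for((15,0,-1),15),tcp_for((-12,0,-1),15)])
c=capture('wrist'); pickle.dump((c,pose),open('w2.pkl','wb')); cv2.imwrite('pics/w2.png',c['img'])
E
```

```text
(array([23.4, -2.2, 68.8]), array([ 4.000e-02, -1.484e+01,  1.000e-02]))
[26.1, 2.1, 65.0] [0.0, -0.003, 0.001]
[52.2, 2.1, 58.0] [0.0, -0.003, 0.001]
```

View pics/w2.png

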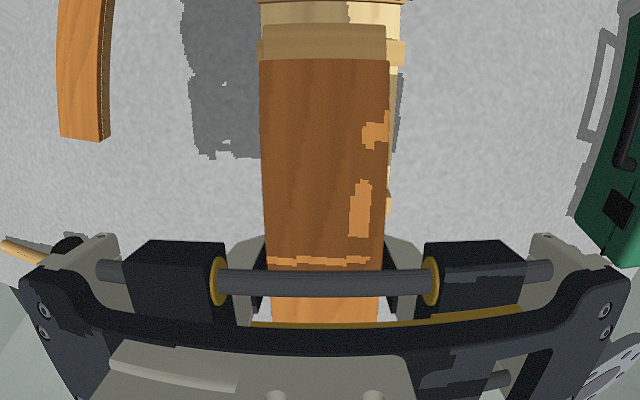

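The wrist view shows the board held tilted. Its tongue tip edge is at (260-387, ~26), and the far edge of the laid floor is just visible at the top, around row 3.

```bash
python3 - <<'E'
from h import *
c,pose=pickle.load(open('w2.pkl','rb'))
z=.036+.0688+.0039
t=wray(c,pose,[(260,26),(387,23)],z); f=wray(c,pose,[(257,3),(408,3)],.052)
for a in (t,f): print(np.round((a-GR)@RF*1000,1).tolist())
E
python3 -c "
import cv2;i=cv2.imread('pics/w2.png')[0:70,230:430];cv2.imwrite('pics/w2c.png',cv2.resize(i,None,fx=4,fy=4,interpolation=0))"
```

```text
[[23.2, -32.2, 72.7], [21.6, 29.2, 72.7]]
[[4.5, -45.1, 16.0], [3.3, 54.0, 16.0]]
```

View pics/w2c.png

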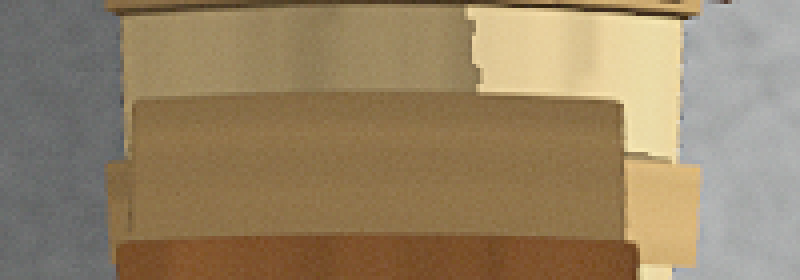

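```bash
python3 - <<'E'
from h import *
c,pose=pickle.load(open('w2.pkl','rb'))
P=lambda L:[(230+x/4-.4,y/4-.4) for x,y in L]
for n,uv,zs in [('line',[(105,8),(698,14)],(.012,.026,.03,.0455)),('joist near',[(106,162),(699,166)],(.03,)),('joist far',[(108,262),(697,268)],(.03,)),('base',[(122,20),(683,20)],(.012,))]:
  for z in zs: print(n,z,np.round((wray(c,pose,P(uv),z)-GR)@RF*1000,1).tolist())
E
```

```text
line 0.012 [[-1.4, -54.2, -24.0], [-1.2, 61.3, -24.0]]
line 0.026 [[0.3, -51.3, -10.0], [0.5, 57.8, -10.0]]
line 0.03 [[0.8, -50.4, -6.0], [1.0, 56.8, -6.0]]
line 0.0455 [[2.7, -47.2, 9.5], [2.9, 53.0, 9.5]]
joist near 0.03 [[30.5, -51.1, -6.0], [30.5, 58.1, -6.0]]
joist far 0.03 [[49.8, -51.6, -6.0], [50.3, 58.8, -6.0]]
base 0.012 [[1.4, -50.9, -24.0], [0.4, 58.3, -24.0]]
```

>>> apply_moves(motion=[9, 5, 25, 0, 0, 0, 40, 18, 5, 48, 0, 0, 0, 40, 26, 5, 65, 0, 0, 0, 40, 26, 5, 65, 0, 0, 0, 40])

```text
time_s: 5.45
position: [0.6239, 0.1956, 0.0858]
ee_rot: [-0.031, 0.991, 0.004, 0.128]
force: [-0.3, 0.4, -1.4]
opening: 0.647
grip_force: 40.0
```

```bash
python3 - <<'E'
from h import *
print(tipnow()); pose=cur(); rows(pose,[tcp_for((-13,3,-1),15)])
E
```

```text
(array([14.7,  1.9, -1.1]), array([ -0.09, -14.76,  -0.02]))
[26.8, 1.2, -7.7] [-0.0, -0.004, -0.001]
```

>>> apply_moves(motion=[9, 1, -2.5, 0, 0, 0, 40, 18, 1, -5, 0, 0, 0, 40, 27, 1, -7.5, 0, 0, 0, 40, 27, 1, -7.5, 0, 0, 0, 40, 27, 1, -7.5, 0, 0, 0, 40])

```text
time_s: 6.08
position: [0.5969, 0.1965, 0.0872]
ee_rot: [-0.032, 0.991, 0.005, 0.13]
force: [0.1, 0.5, -2.0]
opening: 0.651
grip_force: 40.0
```

```bash
python3 - <<'E'
from h import *
print(tipnow()); pose=cur(); rows(pose,[tcp_for((-13,3,z),t) for z,t in [(0,12),(1,9),(2,6),(3,3),(4,0),(3.5,-.2)]])
E
```

```text
(array([-12. ,   4.3,  -0.2]), array([  0.02, -14.96,   0.04]))
[-0.0, -1.3, 5.9] [0.001, 0.052, 0.0]
[-0.9, -1.3, 11.3] [0.001, 0.104, 0.0]
[-1.4, -1.4, 16.7] [0.001, 0.156, 0.0]
[-1.6, -1.4, 22.2] [0.001, 0.209, 0.0]
[-1.4, -1.4, 27.7] [0.001, 0.261, 0.0]
[-1.2, -1.4, 28.6] [0.001, 0.265, 0.0]
```

Force-free, with the tip 12 mm in. Lowering now.

>>> apply_moves(motion=[0, -1, 6, 0, 0.052, 0, 40, -0.5, -1, 11.3, 0, 0.104, 0, 40, -1, -1, 16.7, 0, 0.156, 0, 40, -1, -1, 22.2, 0, 0.209, 0, 40, -1, -1, 22.2, 0, 0.209, 0, 40])

```text
time_s: 6.7
position: [0.6042, 0.1957, 0.065]
ee_rot: [-0.032, 0.999, 0.001, 0.026]
force: [-0.5, -0.7, -2.0]
opening: 0.651
grip_force: 40.0
```

```bash
python3 - <<'E'
from h import *
print(tipnow()); pose=cur(); rows(pose,[tcp_for((-12.5,3,z),t) for z,t in [(4,1),(4,0),(3.7,0)]])
E
```

```text
(array([-13. ,   3.1,   2. ]), array([-0.01, -2.97,  0.03]))
[-1.3, -0.1, 2.2] [0.001, 0.034, -0.0]
[-1.5, -0.1, 4.3] [0.001, 0.052, -0.0]
[-1.5, -0.1, 4.6] [0.001, 0.052, -0.0]
```

>>> apply_moves(motion=[-0.7, 0, 2.2, 0, 0.034, 0, 40, -1, 0, 4.2, 0, 0.052, 0, 40, -1, 0, 4.8, 0, 0.052, 0, 40, -1, 0, 4.8, 0, 0.052, 0, 40, -1, 0, 4.8, 0, 0.052, 0, 40])

```text
time_s: 7.32
position: [0.6047, 0.1959, 0.0611]
ee_rot: [-0.032, 0.999, 0.0, -0.0]
force: [1.1, -0.6, -0.8]
opening: 0.647
grip_force: 40.0
```

```bash
python3 - <<'E'
from h import *
print(tipnow(),robot.state()['force'],robot.state()['moment'])
c=capture('scene'); cv2.imwrite('pics/s2.png',cv2.resize(c['img'][180:380,340:540],None,fx=3,fy=3))
E
```

```text
(array([-13.8,   3.3,   4.3]), array([0.02, 0.  , 0.03])) [ 1.06876944 -0.62458176 -0.80413631] [ 0.04812857 -0.16272965 -0.02088423]
```

View pics/s2.png

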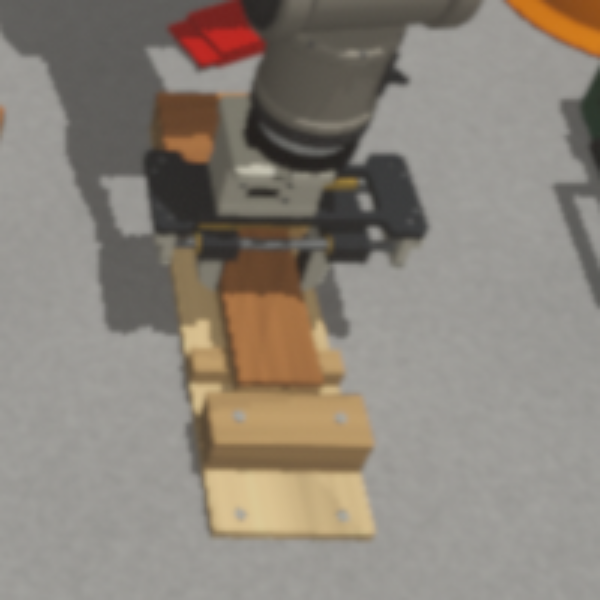

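The picture shows the board lying flat in front of the batten and central in the frame. The weight is just coming off the wrist, so I press down 1 mm more and release.

>>> apply_moves(motion=[0, 0, 0.7, 0, 0, 0, 40, 0, 0, 0.7, 0, 0, 0, 40, 0, 0, 0.7, 0, 0, 0, 40])

```text
time_s: 7.75
position: [0.6047, 0.1959, 0.0609]
ee_rot: [-0.032, 0.999, 0.0, -0.0]
force: [-2.6, -0.4, 5.6]
opening: 0.651
grip_force: 40.0
```

>>> apply_moves(motion=[0, 0, 0, 0, 0, 0, 66, 0, 0, 0, 0, 0, 0, 78, 0, 0, 0, 0, 0, 0, 85, 0, 0, 0, 0, 0, 0, 85, 0, 0, 0, 0, 0, 0, 85])

```text
time_s: 8.38
position: [0.6046, 0.1959, 0.0601]
ee_rot: [-0.032, 0.999, 0.0, -0.0]
force: [-0.2, 0.1, -0.8]
opening: 0.926
grip_force: 0.0
```

>>> apply_moves(motion=[0, 0, -10, 0, 0, 0, 85, 0, 0, -30, 0, 0, 0, 85, 0, 0, -70, 0, 0, 0, 85, 0, 0, -110, 0, 0, 0, 85, 0, 0, -130, 0, 0, 0, 85])

```text
time_s: 9.0
position: [0.6056, 0.196, 0.1938]
ee_rot: [-0.032, 0.999, 0.001, 0.002]
force: [-0.1, 0.4, -0.8]
opening: 0.923
grip_force: 0.0
```

```bash
python3 - <<'E'
from h import *
pose=cur(); c=capture('wrist'); pickle.dump((c,pose),open('w3.pkl','wb')); cv2.imwrite('pics/w3.png',c['img']); print(pose[0],robot.state()['force'])
E
```

```text
[0.60560591 0.19601525 0.19380016] [ 0.2274722  -0.16406312  2.75654766]
```

View pics/w3.png

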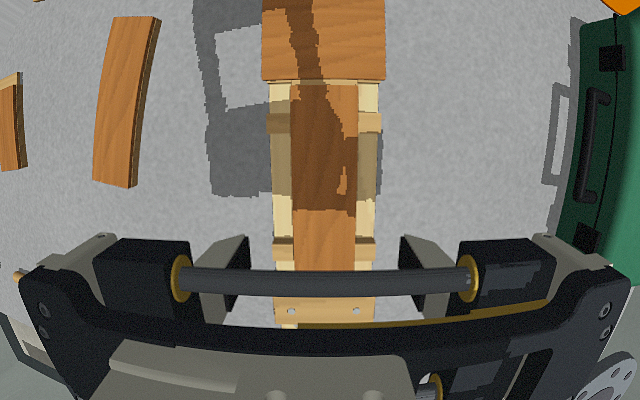

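The wrist view shows the board (columns 290-357, from row 84) flat, central (frame at columns 262-386) and square. The tongue is under the lip at row ~80, and the gripper is clear.

```bash
python3 -c "
from workcell import job
print(job.close_job())"
```

```text
the job is handed in; nothing more can be done
None
```

The long tongued board lies flat, central and square in the frame with its tongue in the groove; I let go of it, the gripper is clear, and the job was handed in at about 9 s with no verdict shown.

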